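Feel the end float of a leaning bench-wheel spindle and close its hub

ROBOT

A 7-joint arm with a two-finger parallel gripper is mounted at the origin on the work surface. World frame = base frame: x ahead of the robot, y to its left, z up, the work surface at z = 0. Lengths are in m, angles in rad, forces in N, time in s.
With the tool pointing down it reaches from about 0.425 to 0.925 m from the base axis. Payload 6.8 kg.
Tool frame: the origin (TCP) lies on the front face of the gripper's body, between the roots of the fingers; the fingertips stand 73 mm ahead of it and the grasp point (between the pads) lies 54 mm ahead of it (env.nose_length is the distance from the TCP to the fingertips, in m); z points along the fingers, y is the line along which they close (so a half turn about z gives the same grasp; the last joint's range is limited). The gripper opens to 85 mm and grips with 20 to 120 N. Pads are 22 mm wide; open, the fingers measure 114 mm over their backs; the gripper's body (76 mm by 85 mm) begins 54 mm behind the grasp point. The pads swing forward as they close: fully open they stand 13 mm farther back than shut.
Start: joints at [1.202, 0.477, 0.022, 1.555, -0.011, 1.109, -0.083], TCP at [0.174, -0.652, 0.304] pointing down, gripper open.
Joint ranges: [-2.96, 2.96], [-0.34, 2.1], [-1.41, 1.46], [0.24, 2.44], [-1.37, 4.51], [0.17, 1.92], [-2.96, 2.96]. Speed limits (rad/s): [2.39, 2.39, 3.14, 3.14, 3.14, 3.14, 3.14].

INTERFACE

Orientations are given as a unit quaternion [w, x, y, z].
In Python, from cell import env, kin, camera, calibration, job gives the robot as it stands. The module is installed in compiled form; this text tells all that it offers. Calls block until the motion is done:
- env.reach(position, orientation): joint-space move of the TCP to a pose.
- env.movel(position, velocity=0.15, rot=None, stop_force=None): straight line of the TCP; rot=None keeps the orientation; velocity is the mean speed in m/s. With stop_force (N) it stops when the force on the tool has changed by that much, and returns True; else False.
- env.goto_joints(angles): joint-space move.
- env.grip(opening, f_grip=None): finger opening in m; f_grip is the grip in N (None keeps the last); returns when the fingers have stopped.
- env.dwell(seconds).
- kin.inverse_kinematics(position, orientation): joint angles nearest the present ones, or None.
- env.get_state(): the state.
- camera(name): name is "side" or "top" or "wrist"; returns (picture, depth): 400x640x3 uint8, blue, green, red; 400x640 float32, m along the optical axis (not along the pixel's ray), 0 where there is no reading.
- calibration(name): a dict with "fx", "fy", "cx", "cy" (pixels), "rvec" (rotation vector, rad) and "tvec" (3), from world to camera coordinates, as OpenCV has them. Camera axes: x right, y down, z forward; pixel columns grow to the right and rows downward; lengths in m; the calibration is good to about 2 mm. A picture is of the moment at which its call begins: read the wrist's pose just before it. calibration takes no time and is no camera call; for the wrist camera it gives the pose at the moment of the call.
A pose or a line that the arm cannot do raises env.PlanningError and nothing moves.
- job.job_done(): hands the job in; it is judged then, once.
The state is a dict: "time": time; "qpos": joint angles; "joint_velocities": joint speeds; "joint_torque": joint torques, N m; "tcp_pos": TCP position; "orientation": TCP orientation; "force": force on the tool from outside, world axes, zero at the start; "torque": the same for the moment, N m; "opening": finger opening in m; "gripper_force": force on a finger pad.
Only numpy, scipy, OpenCV 4.12 (cv2) and the standard library are available. Lean on these libraries where they do the work, as an engineer would, in place of code of your own. Each camera call takes 0.05 s, during which the arm holds its last target. There are 200 camera calls.

TASK

Check the end float of the tilted bench wheel's spindle: take the steel hub and pull it out along its leaning axis to the outer stop, pause, then push it all the way back in to the inner stop. Then close the open hub with its dust cap, skirt down in the pocket and the flange flat on the hub's rim, and leave the spindle fully home. Do not disturb the bowl, mug, jar and brush or tip the cap over on its way.

Things in the scene. Friction and masses are not known exactly. Their poses are not given: they have to be found in the camera images.
- stand: Fixed grey stand of a tilting bench wheel, left or right, yaw within 0.3. Origin on the bench under the hub. Base 200 x 130 x 14 mm, x -50 to 150. Two cheeks (x 25 to 100, 103 mm high, 80 mm over their outsides, 104 mm over bolt heads) hold a round 57 mm bearing housing. Its axis passes 150 mm above the origin and leans 35 degrees from vertical, upper end to the stand's -x, the robot's side.
- hub (a joint): End float of the spindle, m: 0 = pushed fully in (inner stop), 0.016 = pulled fully out (outer stop), 16 mm in all; starts in between. It slides only along its leaning axis, does not turn, and stays where it is left: about 8 N moves it out, 2 N moves it in; it stops dead at both ends. No spring.
- hub_rim (a point): Centre of the hub's upper rim; moves with the spindle. z points outward along the leaning axis, y is level, parallel to the stand's y. Hub: round steel cup, 60 mm outside diameter, 40 mm long below the rim, with an open pocket 50 mm in diameter and 15 mm deep in its top. A 24 mm shaft joins it to the housing, whose end face is 15 mm below the hub when home.
- cap: Loose aluminium dust cap, about 0.15 kg, standing skirt down on the bench. Origin: centre of the skirt's underside; z up. Skirt 44 mm diameter, 10 mm deep; flange 62 mm diameter from 10 to 14 mm, tapering to 18 mm; black stem 22 mm diameter from 18 to 60 mm. Seated, the flange rests on the hub's rim and the origin is 10 mm below it; 3 mm play all round.
- cap_stem (a point): Point on the cap's axis in the middle of the grip part of the stem, 43 mm above the skirt's underside; axes as the cap's.
- bowl: Bystander: terracotta bowl, 124 mm across, 65 mm high, origin under its centre. Leave alone.
- mug: Bystander: white mug, 80 mm diameter, 90 mm high, with a handle; origin under its centre. Leave alone.
- jar: Bystander: round white glaze jar with grey lid, 70 mm diameter, 85 mm high; origin under its centre. Leave alone.
- brush: Bystander: brush about 190 mm long lying on the bench in front of the robot, between hub and cap; origin under its middle; leave alone.
Things that resemble listed ones, but are neither listed nor needed, are in the scene too. Leave any blue or yellow look-alike of the cap alone. There is more than one size of the stand; the one meant has the size given above.

How it is judged:
On the way, in this order (a step that is already met when the one before it is completed fails the run):
1. the spindle is pulled out to its outer stop and kept there for 0.2 s (last 1.5 mm of travel), the cap still off the hub (value of joint hub above 0.0145 m and distance between cap and hub_rim above 0.06 m), for 0.2 s.
2. the spindle is pushed in to its inner stop (within 1.5 mm) with the cap still off the hub (value of joint hub below 0.0015 m and distance between cap and hub_rim above 0.06 m), for 0.2 s.
3. the cap sits in the hub, skirt down, flange on the rim (z of cap in the frame of hub_rim between -0.0125 and -0.0075 m and x of cap in the frame of hub_rim between -0.006 and 0.006 m and y of cap in the frame of hub_rim between -0.006 and 0.006 m and angle between the z axis of cap and the z axis of hub_rim, either way round below 0.12 rad), for 0.2 s.
At the end, for the whole second after the job is handed in: The spindle is within 1.5 mm of its inner stop; the cap is released and at rest in the hub, skirt down, its skirt's underside 7.5 to 12.5 mm below the hub's rim along the spindle's axis, centred within 6 mm each way and square to the hub within 0.12 rad (all of step 3 and value of joint hub below 0.0015 m and linear speed of cap below 0.02 m/s and contact force between the fingers and cap below 0.1 N); the robot touches nothing.
It fails at once if the bowl is moved more than 30 mm (distance of bowl from where it was at the start of the episode above 0.03 m).
It fails at once if the mug is moved more than 30 mm (distance of mug from where it was at the start of the episode above 0.03 m).
It fails at once if the jar is moved more than 30 mm (distance of jar from where it was at the start of the episode above 0.03 m).
It fails at once if the brush is moved more than 30 mm (distance of brush from where it was at the start of the episode above 0.03 m).
It fails at once if the cap is tipped over (axis more than 1.2 rad from vertical) (angle between cap's own z axis and vertical above 1.2 rad).
It also fails if it takes over 51 s, if anything falls off the work surface, if the arm or the gripper's body presses on something with over 40 N, if the wrist force passes 120 N, or if a joint passes its speed limit or range.

## Working session

There is one attempt and no reset: what is moved stays moved. The work goes in short steps, each a Python script; the robot and the scene stay as the last script left them, time stands still between calls to the robot, and variables do not carry over. Pictures are saved under pics/ and viewed, at most 10 in all, crops included, and the job is handed in when it is done.

```bash
mkdir -p pics; ls
cat > h.py <<'E'
import numpy as np, cv2
from cell import env, kin, camera, calibration, job
from scipy.spatial.transform import Rotation as R
def pw(c,u,v,d):
    p=np.array([(u-c['cx'])/c['fx']*d,(v-c['cy'])/c['fy']*d,d])
    return cv2.Rodrigues(np.array(c['rvec'],float))[0].T@(p-np.array(c['tvec'],float).ravel())
def cloud(c,d):
    v,u=np.mgrid[:d.shape[0],:d.shape[1]]
    P=np.stack([(u-c['cx'])/c['fx']*d,(v-c['cy'])/c['fy']*d,d],-1)-np.array(c['tvec'],float).ravel()
    P=P@cv2.Rodrigues(np.array(c['rvec'],float))[0]; P[d==0]=np.nan; return P
def snap(n,f):
    c=calibration(n); p,d=camera(n); cv2.imwrite('pics/%s.png'%f,p); np.savez('pics/%s.npz'%f,P=cloud(c,d),p=p); return p,d,c
def quat(r): q=r.as_quat(); return [q[3],q[0],q[1],q[2]]
E
python3 - <<'E'
from h import *
for n in('top','side'):snap(n,n+'0')
print(env.get_state()['time'],calibration('top'))
E
```

```text
pics
0.1 {'fx': 369.6382351471592, 'fy': 369.6382351471592, 'cx': 317.67572131707743, 'cy': 192.0762995709383, 'rvec': array([ 2.14259158, -2.17161904,  0.09270787]), 'tvec': array([0.0223109 , 0.5103904 , 1.05682245])}
```

View pics/top0.png

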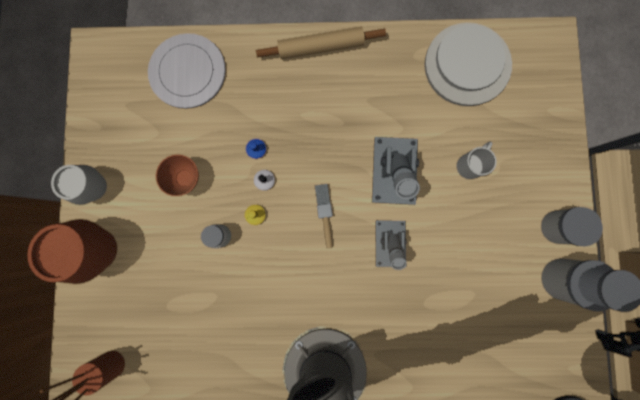

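View pics/side0.png

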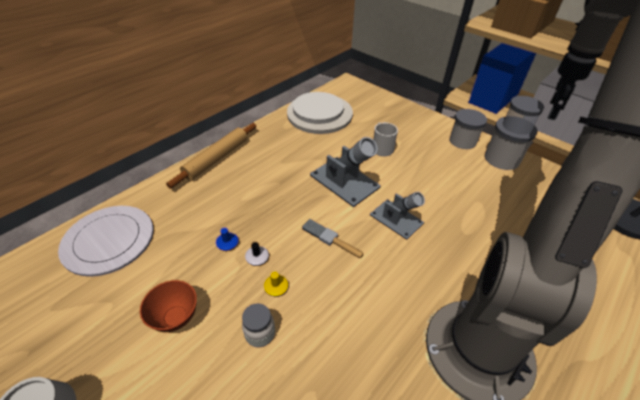

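Top view: the candidate stands are a large one (base 373-418 × 138-203, hub at (405,186)) and a small one (376-406 × 222-268). The candidate caps are blue (256,148), silver with a black stem (264,180) and yellow (256,214). The large stand and the silver cap fit the description. I'll measure them and confirm in a crop.

Run:
```python
from h import *
z=np.load('pics/top0.npz');P=z['P'];p=z['p']
a=cv2.resize(p[130:280,360:430],None,fx=4,fy=4,interpolation=2);b=cv2.resize(p[130:280,230:340],None,fx=4,fy=4,interpolation=2)
cv2.imwrite('pics/crop.png',np.hstack([b,a])[:600,:800])
def show(n,m): q=P[m]; print(n,q.shape[0],np.nanmin(q,0).round(3),np.nanmax(q,0).round(3),np.nanmean(q,0).round(4))
v,u=np.mgrid[:400,:640]
box=lambda u0,u1,v0,v1:(u>=u0)&(u<=u1)&(v>=v0)&(v<=v1)
Z=P[...,2]
for n,bx in(('big',box(365,425,130,215)),('small',box(370,412,216,275))):
    m=bx&(Z>.009)&(Z<.022);show(n,m)
    r=cv2.minAreaRect((P[m][:,:2]*1000).astype(np.float32));print(r)
    m=bx&(Z>.1);show('hi',m)
cb=box(250,278,166,194)
for lo,hi in((.006,.025),(.03,.08)):show('cap',cb&(Z>lo)&(Z<hi))
for n,bx,lo in(('bowl',box(150,205,150,200),.01),('jar',box(195,235,220,252),.01),('brush',box(312,336,180,250),.006),('mug',box(455,500,138,182),.01),('blue',box(243,270,136,162),.006),('yel',box(243,270,202,226),.006)):show(n,bx&(Z>lo))
# hub rim plane pixels
np.set_printoptions(precision=3,suppress=True,linewidth=200)
print((Z[165:205:2,388:426:2]*1000).round())
```

```text
big 1500 [ 0.473 -0.284  0.009] [ 0.677 -0.144  0.022] [ 0.5764 -0.1978  0.0131]
((574.4307250976562, -213.9507293701172), (130.2517852783203, 200.68203735351562), 85.85718536376953)
hi 979 [ 0.474 -0.255  0.1  ] [ 0.625 -0.173  0.207] [ 0.5349 -0.2091  0.1536]
small 261 [ 0.293 -0.239  0.009] [ 0.424 -0.151  0.019] [ 0.3727 -0.1854  0.0106]
((358.608642578125, -195.0782012939453), (87.31009674072266, 130.62088012695312), 89.4254150390625)
hi 258 [ 0.292 -0.215  0.1  ] [ 0.349 -0.174  0.137] [ 0.3179 -0.1936  0.1169]
cap 269 [0.521 0.148 0.01 ] [0.582 0.206 0.024] [0.5492 0.1762 0.0161]
cap 57 [0.54  0.167 0.03 ] [0.56  0.186 0.064] [0.5494 0.1755 0.0551]
bowl 1145 [0.501 0.359 0.01 ] [0.621 0.481 0.068] [0.5666 0.4352 0.0379]
jar 594 [0.351 0.275 0.011] [0.421 0.338 0.09 ] [0.3862 0.3016 0.0714]
brush 659 [ 0.347 -0.024  0.006] [0.536 0.028 0.025] [ 0.4556 -0.0022  0.0168]
mug 778 [ 0.544 -0.48   0.01 ] [ 0.648 -0.399  0.092] [ 0.5874 -0.4417  0.057 ]
blue 323 [0.617 0.172 0.009] [0.677 0.234 0.063] [0.6444 0.2004 0.024 ]
yel 339 [0.417 0.175 0.007] [0.477 0.234 0.063] [0.4467 0.202
[... 1270 characters left out ...]
3.  -1.  -1.]
 [ 16.  14.  17.  10. 182. 166. 166. 172. 168.  nan 167. 171. 166. 168. 179. 185.  -2.   1.  -1.]
 [ 11.  13.  14.  12. 181. 173. 164. 159. 167. 163. 166. 167. 168. 173. 181.   1.  -1.   0.  -1.]
 [ 13.  11.  13.  14.  16. 179. 171. 165. 164. 161. 164. 169. 175. 179.  -0.  -2.  -2.  -2.  -3.]
 [ 16.  13.  12.  14.  13.  12. 176. 172. 169. 173. 170. 172. 175.  11.   1.  -3.  -3.  -3.  -3.]
 [ 20.  14.  11.  12.  12.  13.  13.  16. 173. 174. 173.  14.  17.  11.  -2.  -3.  -0.  -3.  -3.]
 [ 12.  10.  15.  13.   9.  15.   9.  12.  13.  10.  15.  19.  19.  15.   1.  -2.  -3.  -3.  -1.]
 [  8.  11.   9.  14.  12.  11.  14.  12.  10.  11.  12.  16.  12.  13.  -4.  -0.   4.  -5.  -1.]]
```

View pics/crop.png

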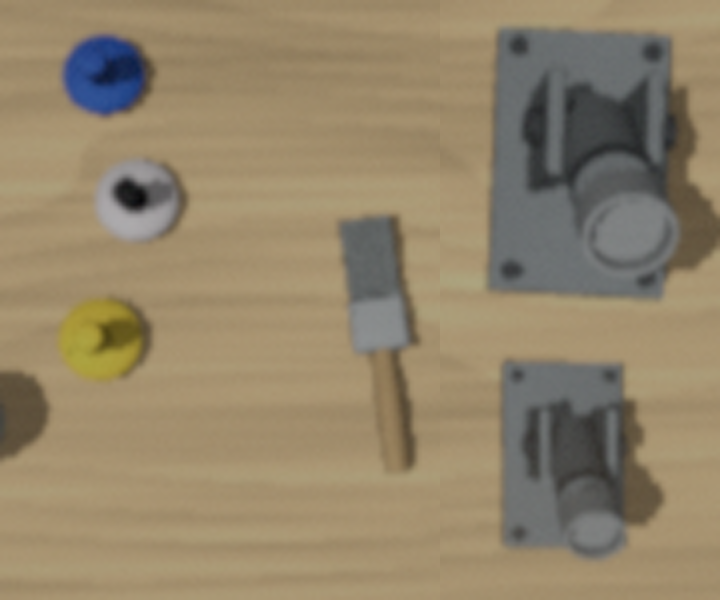

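The crop confirms both: the silver cap with the black stem at (264,180), and the large stand, whose base measures 200 × 130 mm (the other is 131 × 87 mm). Next I fit the rim and check IK.

```bash
cat >> h.py <<'E'
YAW=-0.0723; T=np.deg2rad(35)
S=R.from_euler('z',YAW)                     # stand
H=S*R.from_euler('y',-T)                    # hub frame: z outward
AX=H.apply([0,0,1]); ORG=np.array([.5245,-.2104,.15])
def rimfit(P,m):
    q=H.inv().apply(P[m]-ORG); q=q[np.isfinite(q).all(1)]
    r=np.hypot(q[:,0],q[:,1]); a=q[(r<.034)&(r>.022)]
    h=np.histogram(a[:,2],bins=np.arange(0,.09,.002)); s=a[a[:,2]>h[1][-1]*0+np.percentile(a[:,2],50)-.006]
    top=np.median(s[:,2]); f=q[np.abs(q[:,2]-top)<.005]
    c,rad=cv2.minEnclosingCircle((f[:,:2]*1000).astype(np.float32)); 
    return top,np.array(c),rad,len(f),h
E
python3 - <<'E'
from h import *
z=np.load('pics/top0.npz');P=z['P'];v,u=np.mgrid[:400,:640]
m=(u>385)&(u<428)&(v>160)&(v<205)&(P[...,2]>.14)
t,c,r,n,h=rimfit(P,m);print(t,c,r,n,h[0])
rim=ORG+AX*t;print('rim',rim)
for nm,base in(('A',R.from_euler('x',np.pi)),('B',R.from_euler('zx',[np.pi,np.pi]))):
  base=R.from_euler('x',np.pi) if nm=='A' else R.from_euler('x',np.pi)*R.from_euler('z',np.pi)
  for d in(.039,.06,.09,.12,.16):
    print(nm,d,np.round(kin.inverse_kinematics(rim+AX*d,quat(H*base)),2) if kin.inverse_kinematics(rim+AX*d,quat(H*base)) is not None else None)
  k=kin.inverse_kinematics([.5495,.176,.18],quat(S*base));print('cap',None if k is None else np.round(k,2))
print(env.get_state()['orientation'])
E
```

```text
0.04107245470700597 [ 0.00789461 -1.25440836] 30.075119018554688 138 [ 0  0  0  1  7 10 11  8  9  4 10  8 12 14 16 32 20 23 20 15 19 18 64 46
 12  1  0  0  0  0  0  0  0  0  0  0  0  0  0  0  0  0  0  0]
rim [ 0.50100335 -0.20869823  0.18364459]
A 0.039 [ 1.39  0.47 -1.19  2.27  1.36  0.27 -2.53]
A 0.06 [ 0.36  0.17  0.02  2.34 -1.31  0.19 -0.01]
A 0.09 [ 0.82  0.12 -0.44  2.32 -0.8   0.18 -0.49]
A 0.12 [ 0.83  0.04 -0.42  2.33 -0.75  0.26 -0.55]
A 0.16 [ 0.88 -0.05 -0.42  2.32 -0.7   0.37 -0.59]
cap [ 0.04  0.54 -0.61  1.87  0.39  0.86 -2.4 ]
B 0.039 [ 1.39  0.47 -1.19  2.27  1.36  0.27  0.61]
B 0.06 [ 1.43  0.39 -1.18  2.28  1.09  0.21  0.86]
B 0.09 [ 0.88  0.13 -0.51  2.32 -0.75  0.18  2.6 ]
B 0.12 [-0.01 -0.    0.43  2.37 -0.81  0.27  2.65]
B 0.16 [ 0.12 -0.1   0.3   2.36 -0.53  0.34  2.38]
cap [ 0.37  0.75 -1.11  1.85  0.77  1.06  0.44]
[-7.93774549e-04  9.91508922e-01  1.30036147e-01 -1.66680876e-04]
```

```bash
cat >> h.py <<'E'
def tool(tilt): return S*R.from_euler('y',-tilt)*R.from_euler('x',np.pi)   # tilt 0=down, pointing away from robot for >0
def tcp(g,r,n=.054): return np.asarray(g)-r.apply([0,0,n])
E
python3 - <<'E'
from h import *
np.set_printoptions(precision=2,suppress=True)
z=np.load('pics/top0.npz');P=z['P'];v,u=np.mgrid[:400,:640]
m=(u>385)&(u<428)&(v>160)&(v<205)&(P[...,2]>.14)
q=H.inv().apply(P[m]-ORG);f=q[np.abs(q[:,2]-.046)<.004];t=np.median(f[:,2])
print(t,cv2.minEnclosingCircle((f[:,:2]*1000).astype(np.float32)))
rim=ORG+AX*t;print('rim',rim.round(4))
lo=np.array([-2.96,-.34,-1.41,.24,-1.37,.17,-2.96]);hi=np.array([2.96,2.1,1.46,2.44,4.51,1.92,2.96])
for b in(0,10,15,20,25,35):
  r=tool(np.deg2rad(b))
  for nm,g in(('hub-15',rim-AX*.015),('+60',rim+AX*.06),('+100',rim+AX*.1),('stem',rim+AX*.033)):
    k=kin.inverse_kinematics(tcp(g,r),quat(r))
    if k is None: print(b,nm,None)
    else: print(b,nm,k,'margin %.2f'%np.min(np.minimum(k-lo,hi-k)))
  r=tool(np.deg2rad(b-35));k=kin.inverse_kinematics(tcp([.5495,.176,.043],r),quat(r));print(b,'cap',k)
E
```

```text
0.045760236071355515 ((0.02288365736603737, -1.3305809497833252), 30.064998626708984)
rim [ 0.5  -0.21  0.19]
0 hub-15 [ 0.43  0.37 -0.19  1.92  0.09  0.86 -1.45] margin 0.52
0 +60 [ 0.49  0.23 -0.23  1.95  0.06  0.97 -1.41] margin 0.49
0 +100 [ 0.52  0.16 -0.24  1.96  0.04  1.03 -1.38] margin 0.48
0 stem [ 0.47  0.28 -0.21  1.94  0.07  0.93 -1.42] margin 0.50
0 cap [-0.02  0.92 -0.46  1.48  0.09  1.36 -2.1 ]
10 hub-15 [ 0.49  0.3  -0.22  2.04  0.05  0.64 -1.4 ] margin 0.40
10 +60 [ 0.58  0.15 -0.28  2.06  0.    0.76 -1.34] margin 0.38
10 +100 [ 0.62  0.08 -0.3   2.06 -0.03  0.84 -1.3 ] margin 0.38
10 stem [ 0.55  0.21 -0.26  2.05  0.02  0.72 -1.37] margin 0.39
10 cap [-0.03  0.82 -0.45  1.6   0.14  1.17 -2.14]
15 hub-15 [ 0.51  0.27 -0.23  2.1   0.01  0.53 -1.35] margin 0.34
15 +60 [ 0.62  0.12 -0.31  2.11 -0.04  0.66 -1.29] margin 0.33
15 +100 [ 0.68  0.05 -0.33  2.11 -0.08  0.74 -1.24] margin 0.33
15 stem [ 0.59  0.18 -0.28  2.11 -0.02  0.61 -1.32] margin 0.33
15 cap [-0.03  0.78 -0.45  1.67  0.17  1.07 -2.17]
20 hub-15 [ 0.53  0.25 -0.23  2.15 -0.06  0.41 -1.27] margin 0.24
20 +6
[... 152 characters left out ...]
16 -0.09  0.5  -1.24] margin 0.28
20 cap [-0.04  0.74 -0.45  1.73  0.21  0.98 -2.21]
25 hub-15 [ 0.56  0.23 -0.25  2.21 -0.18  0.29 -1.15] margin 0.12
25 +60 [ 0.73  0.07 -0.37  2.22 -0.22  0.44 -1.09] margin 0.22
25 +100 [ 0.8  -0.01 -0.4   2.22 -0.28  0.54 -1.03] margin 0.22
25 stem [ 0.68  0.13 -0.34  2.22 -0.19  0.39 -1.13] margin 0.22
25 cap [-0.05  0.7  -0.45  1.79  0.26  0.88 -2.26]
35 hub-15 [ 1.4   0.46 -1.19  2.28  1.32  0.26 -2.49] margin 0.09
35 +60 [ 0.83  0.05 -0.42  2.33 -0.75  0.26 -0.55] margin 0.09
35 +100 [ 0.87 -0.05 -0.42  2.32 -0.7   0.37 -0.59] margin 0.12
35 stem [ 0.82  0.12 -0.44  2.32 -0.8   0.19 -0.5 ] margin 0.02
35 cap [-0.09  0.63 -0.43  1.91  0.4   0.68 -2.4 ]
```

```bash
cat >> h.py <<'E'
ORG=np.array([.5244,-.2117,.15]); RIM=ORG+AX*.0458
CAP=np.array([.5495,.176,0]); RT=tool(np.deg2rad(15)); RC=tool(np.deg2rad(-20))
def st(*k): s=env.get_state(); print('t %.2f F %s ax %.1f op %.4f gf %.1f tcp %s'%(s['time'],np.round(s['force'],1),np.dot(s['force'],AX),s['opening'],s['gripper_force'],np.round(s['tcp_pos'],4)),*k)
E
python3 - <<'E'
from h import *
env.reach(tcp(RIM+AX*.075,RT),quat(RT)); st('standoff')
p,d,c=snap('wrist','w1')
P=np.load('pics/w1.npz')['P'];q=H.inv().apply(P.reshape(-1,3)-ORG)
f=q[(np.abs(q[:,2]-.046)<.006)&(np.hypot(q[:,0],q[:,1])<.05)];print(len(f))
if len(f):
  t=np.median(f[:,2]);f=f[abs(f[:,2]-t)<.003];print(t,cv2.minEnclosingCircle((f[:,:2]*1000).astype(np.float32)))
E
```

```text
t 2.01 F [ 0.2 -0.5 -0.3] ax -0.4 op 0.0858 gf 0.0 tcp [ 0.4414 -0.2066  0.3012] standoff
2289
0.04641541331601141 ((1.1938204765319824, -0.9304499626159668), 29.99716567993164)
```

View pics/w1.png

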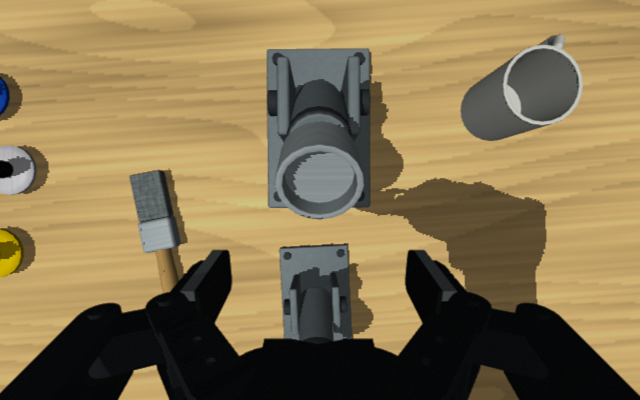

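The wrist view shows the big hub's rim centred at (320,182) between the fingers. The depth fit agrees with the top view to about 1 mm (radius 30.0). Next: grip the hub and pull it out.

```bash
cat >> h.py <<'E'
ORG=ORG+H.apply([.0006,-.0005,0]); RIM=ORG+AX*.046
E
python3 - <<'E'
from h import *
print(env.movel(tcp(RIM-AX*.018,RT),velocity=.08,stop_force=15)); st('down')
env.grip(.05,f_grip=70); st('gripped')
g0=np.array(env.get_state()['tcp_pos'])
print(env.movel(g0+AX*.022,velocity=.02,stop_force=30)); st('out',np.dot(np.array(env.get_state()['tcp_pos'])-g0,AX))
env.dwell(.4); st('pause',np.dot(np.array(env.get_state()['tcp_pos'])-g0,AX))
E
```

```text
False
t 3.37 F [-0.1 -0.7 -0.3] ax -0.3 op 0.0849 gf 0.0 tcp [ 0.4949 -0.2102  0.2259] down
t 3.73 F [ 0.  -5.3  1.4] ax 0.9 op 0.0587 gf 74.4 tcp [ 0.4951 -0.2112  0.2261] gripped
True
t 4.40 F [ 2.7 -0.3 -1.2] ax -2.5 op 0.0586 gf 94.8 tcp [ 0.4894 -0.2109  0.2342] out 0.009947012694091258
t 4.80 F [ 5.   1.  -3.5] ax -5.7 op 0.0586 gf 94.5 tcp [ 0.4894 -0.2109  0.2342] pause 0.009942929555950764
```

Run:
```python
from h import *
g0=np.array(env.get_state()['tcp_pos']);tr=lambda:'%.4f'%np.dot(np.array(env.get_state()['tcp_pos'])-g0,AX)
print(env.movel(g0+AX*.006,velocity=.015,stop_force=30)); st('out2',tr()); env.dwell(.3); st('pause',tr())
print(env.movel(g0-AX*.022,velocity=.025,stop_force=30)); st('in',tr()); env.dwell(.3); st('pause',tr())
```

```text
True
t 5.03 F [ 1.6 -0.1 -0.5] ax -1.3 op 0.0586 gf 94.9 tcp [ 0.4893 -0.2109  0.2342] out2 0.0000
t 5.33 F [-0.6 -1.9  1.2] ax 1.3 op 0.0586 gf 94.9 tcp [ 0.4893 -0.2109  0.2342] pause 0.0000
True
t 5.99 F [-3.3  1.3  7.9] ax 8.5 op 0.0583 gf 95.9 tcp [ 0.4987 -0.2115  0.221 ] in -0.0161
t 6.29 F [-3.1  1.   7.1] ax 7.6 op 0.0587 gf 95.9 tcp [ 0.4986 -0.2115  0.221 ] pause -0.0161
```

Travel from stop to stop is 16.1 mm, as specified. Release the hub and go to above the cap.

```bash
cat >> h.py <<'E'
HOME=ORG+AX*.040
E
python3 - <<'E'
from h import *
env.grip(.085); st('rel')
g0=np.array(env.get_state()['tcp_pos'])
env.movel(g0+AX*.10,velocity=.15); st('up')
env.reach(tcp(CAP+[0,0,.16],RC),quat(RC)); env.grip(.06); st('over cap')
p,d,c=snap('wrist','w2')
P=np.load('pics/w2.npz')['P'];q=P.reshape(-1,3)
m=(np.hypot(q[:,0]-CAP[0],q[:,1]-CAP[1])<.045)&(q[:,2]<.075)
for lo,hi in((.007,.017),(.03,.054),(.056,.066)):
  f=q[m&(q[:,2]>lo)&(q[:,2]<hi)];print(len(f),np.nanmin(f,0),np.nanmax(f,0),cv2.minEnclosingCircle((f[:,:2]*1000).astype(np.float32)) if len(f) else 0)
snap('top','t2')
P=np.load('pics/t2.npz')['P'].reshape(-1,3);q=H.inv().apply(P-ORG);f=q[(abs(q[:,2]-.04)<.004)&(np.hypot(q[:,0],q[:,1])<.036)];print('rim',np.median(f[:,2]),cv2.minEnclosingCircle((f[:,:2]*1000).astype(np.float32)))
E
```

```text
t 6.67 F [-0.6  0.3 -0.8] ax -0.3 op 0.0847 gf 0.0 tcp [ 0.4981 -0.212   0.2205] rel
t 7.49 F [ 0.5  0.1 -0.1] ax -0.4 op 0.0853 gf 0.0 tcp [ 0.4409 -0.2078  0.302 ] up
t 9.38 F [ 0.1  0.4 -0. ] ax -0.1 op 0.0600 gf 0.0 tcp [0.568  0.1742 0.211 ] over cap
1146 [0.52368107 0.14619055 0.00886257] [0.58277766 0.20710236 0.01699918] ((551.9017333984375, 176.5065155029297), 31.227128982543945)
353 [0.55055089 0.16567671 0.03002663] [0.56363554 0.18744573 0.05398415] ((552.6571044921875, 176.4669189453125), 10.993968963623047)
595 [0.54146407 0.16618868 0.05601056] [0.56261581 0.18721599 0.06166407] ((552.132568359375, 176.6334228515625), 10.79845905303955)
rim 0.03856157597930476 ((0.032913703471422195, -0.08306296169757843), 30.89905548095703)
```

View pics/w2.png

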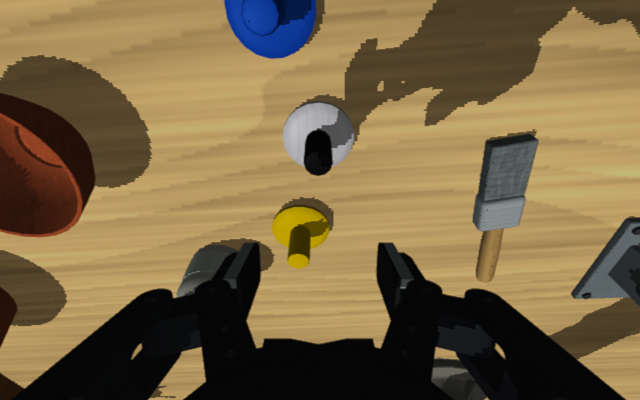

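The wrist view shows the silver cap at (318,137) with its stem centred between the fingers. Blue (270,25) and yellow (300,230) are clear of them. Cap position about (0.551, 0.1763). Grip, lift, carry to the standoff.

```bash
cat >> h.py <<'E'
CAP=np.array([.5508,.1763,0])
E
python3 - <<'E'
from h import *
print(env.movel(tcp(CAP+[0,0,.045],RC),velocity=.12,stop_force=12)); st('at cap')
env.grip(.015,f_grip=50); st('grip')
s=env.get_state(); q=s['orientation'];r=R.from_quat([q[1],q[2],q[3],q[0]]); t0=np.array(s['tcp_pos'])
off=r.inv().apply(CAP-t0); off[1]=0; print('off',off); np.save('off.npy',off)
env.movel(t0+[0,0,.16],velocity=.15); st('lift')
env.reach(HOME+AX*.08-RT.apply(off),quat(RT)); st('standoff')
snap('wrist','w3'); snap('side','s3'); snap('top','t3')
a=cv2.imread('pics/w3.png')[100:];b=cv2.imread('pics/s3.png')[100:260,250:490]
cv2.imwrite('pics/m3.png',np.vstack([a,cv2.resize(b,(440,293))[:,:].copy() if 0 else cv2.copyMakeBorder(cv2.resize(b,(440,293)),0,0,0,200,0)]))
E
```

```text
False
t 10.58 F [-0.2 -0.7  0.2] ax 0.3 op 0.0599 gf 0.0 tcp [0.5697 0.1753 0.0965] at cap
t 11.02 F [-0.1 -0.7  4. ] ax 3.3 op 0.0209 gf 48.8 tcp [0.5695 0.175  0.0963] grip
off [0.01525804 0.         0.09696172]
t 12.23 F [-0.1  0.  -2.1] ax -1.7 op 0.0211 gf 48.9 tcp [0.569  0.1747 0.2553] lift
t 13.74 F [-0.1  0.1 -1.8] ax -1.4 op 0.0205 gf 48.9 tcp [ 0.4173 -0.2035  0.3383] standoff
```

View pics/m3.png

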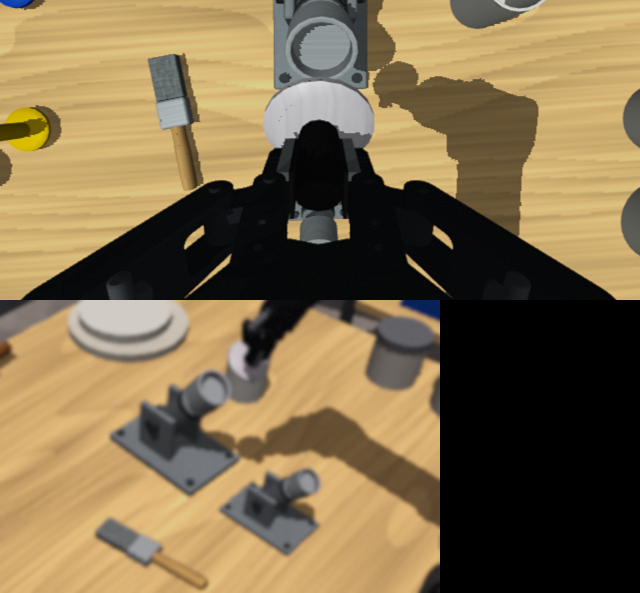

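Wrist view: the cap is held upright in the fingers, flange at about (319,215 in the full frame), with the hub's rim at (322,148) ahead. Side view: the cap hangs above the rim at the matching lean. Next I check the relative pose from the wrist depth.

Run:
```python
from h import *
from scipy.optimize import least_squares
P=np.load('pics/w3.npz')['P'].reshape(-1,3);q=H.inv().apply(P-HOME)
q=q[np.isfinite(q).all(1)]
rr=np.hypot(q[:,0],q[:,1])
f=q[(abs(q[:,2])<.004)&(rr<.036)]
t=np.median(f[:,2]);f=f[abs(f[:,2]-t)<.003];print('rim',len(f),t,cv2.minEnclosingCircle((f[:,:2]*1000).astype(np.float32)))
k=q[(q[:,2]>.085)&(q[:,2]<.101)&(rr<.037)]
print('flange',len(k),k.min(0),k.max(0))
g=k[k[:,2]<.0965]  # edge band
# per-y-bin extremal x (outer edge), fit r=31 circle
E=[]
for y in np.arange(-.027,.0271,.003):
  b=k[abs(k[:,1]-y)<.0015]
  if len(b)>3: E.append(b[b[:,0].argmax()])
E=np.array(E);s=least_squares(lambda c:np.hypot(E[:,0]-c[0],E[:,1]-c[1])-.031,[0,0],loss='soft_l1',f_scale=.001);print('centre',s.x,s.cost,E[:,2].round(4))
# tilt: cone surface fit z = z0 - slope*r rotated ; unknown slope
c=s.x;r=np.hypot(k[:,0]-c[0],k[:,1]-c[1]);i=(r<.029)&(r>.014);X=k[i]
A=np.c_[np.ones(i.sum()),X[:,0]-c[0],X[:,1]-c[1],r[i]];print(np.linalg.lstsq(A,X[:,2],rcond=None)[0])
```

```text
rim 1180 -0.0006001660320524129 ((0.65420001745224, -0.2224801480770111), 30.01692771911621)
flange 5464 [-0.01393924 -0.02891623  0.088516  ] [0.03258924 0.0330429  0.10095926]
centre [0.00151666 0.00205419] 4.7430191323179047e-07 [0.0935 0.0916 0.0929 0.0902 0.0931 0.0915 0.095  0.0933 0.0945 0.0927
 0.0907 0.0943 0.0926 0.0926 0.092  0.0939 0.0907 0.0911 0.09  ]
[ 0.10120344 -0.00636987 -0.00351606 -0.1947995 ]
```

Run:
```python
from h import *
off=np.load('off.npy');cor=H.apply([-.0009,-.0022,0])
base=HOME-RT.apply(off)
print('err',H.inv().apply(np.array(env.get_state()['tcp_pos'])-base-AX*.08))
env.movel(base+cor+AX*.012,velocity=.12); st('above rim')
snap('wrist','w4')
P=np.load('pics/w4.npz')['P'].reshape(-1,3);q=H.inv().apply(P-HOME);q=q[np.isfinite(q).all(1)]
rr=np.hypot(q[:,0],q[:,1]);k=q[(q[:,2]>.017)&(q[:,2]<.033)&(rr<.037)];print('flange',len(k),k.min(0),k.max(0))
E=[]
for y in np.arange(-.027,.0271,.003):
  b=k[abs(k[:,1]-y)<.0015]
  if len(b)>3: E.append(b[b[:,0].argmax()])
E=np.array(E)
from scipy.optimize import least_squares
s=least_squares(lambda c:np.hypot(E[:,0]-c[0],E[:,1]-c[1])-.031,[0,0],loss='soft_l1',f_scale=.001);print('centre',s.x)
```

```text
err [ 0.00052681  0.00089908 -0.00062253]
t 14.61 F [ 0.6 -0.2 -1.7] ax -1.8 op 0.0203 gf 48.9 tcp [ 0.4545 -0.2093  0.2823] above rim
flange 5432 [-0.01541843 -0.03210728  0.02070237] [0.03154001 0.02956549 0.03299545]
centre [ 9.60574736e-05 -1.16303931e-03]
```

Run:
```python
from h import *
off=np.load('off.npy');cor=H.apply([-.0004,-.0014,0])
base=HOME-RT.apply(off)
print(env.movel(base+cor-AX*.014,velocity=.04,stop_force=10)); s=env.get_state()
st('in',H.inv().apply(np.array(s['tcp_pos'])-base).round(4))
```

```text
True
t 15.22 F [-1.7 -0.3  5.1] ax 5.2 op 0.0208 gf 50.0 tcp [ 0.4679 -0.21    0.2637] in [-0.0005 -0.0019 -0.0108]
```

Run:
```python
from h import *
env.grip(.05); st('rel')
env.movel(np.array(env.get_state()['tcp_pos'])+AX*.09,velocity=.12); st('up')
snap('wrist','w5')
P=np.load('pics/w5.npz')['P'].reshape(-1,3);q=H.inv().apply(P-HOME);q=q[np.isfinite(q).all(1)]
rr=np.hypot(q[:,0],q[:,1]);k=q[(q[:,2]>-.005)&(q[:,2]<.012)&(rr<.037)]
e=k[k[:,2]>.0005];c,r=cv2.minEnclosingCircle((e[:,:2]*1000).astype(np.float32));print('flange',c,r)
c=np.array(c)/1000;r=np.hypot(*(k[:,:2]-c).T);i=(r<.029)&(r>.013)&(k[:,2]>0)
print(np.linalg.lstsq(np.c_[np.ones(i.sum()),k[i,:2]-c,r[i]],k[i,2],rcond=None)[0])
t=q[(q[:,2]>.045)&(q[:,2]<.054)&(rr<.02)];print('stem top',len(t),np.median(t,0))
cv2.imwrite('pics/w5c.png',cv2.resize(cv2.imread('pics/w5.png')[60:300,180:460],None,fx=2,fy=2))
```

```text
t 15.62 F [-0.  -0.5  0.4] ax 0.3 op 0.0501 gf 0.0 tcp [ 0.4668 -0.2096  0.2629] rel
t 16.52 F [ 0.2  0.1 -1.1] ax -1.0 op 0.0498 gf 0.0 tcp [ 0.4153 -0.2058  0.3361] up
flange (-1.4037747383117676, -0.8777987360954285) 31.354650497436523
[ 0.01080619 -0.01141623  0.00752143 -0.17930213]
stem top 708 [ 0.00020335 -0.00070963  0.04912609]
```

View pics/w5c.png

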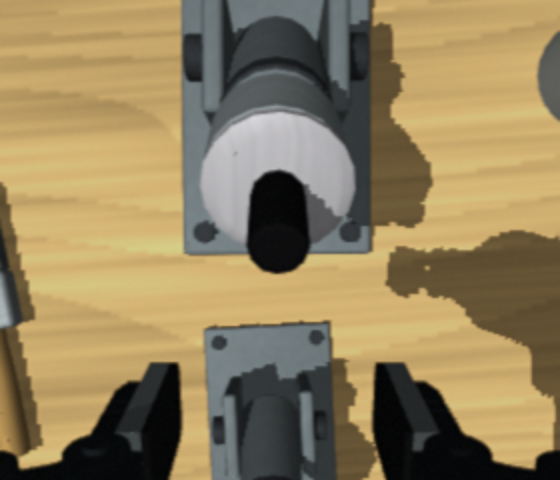

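The cap sits flat on the hub, flange centred at about (278,178) in the crop, with tilt near 0.01 rad. The stem top reads 49 mm above the home rim against 50 mm expected, so the spindle is home. The gripper is clear of everything.

```bash
python3 -c "
from h import *
print(job.job_done())"
```

```text
the job is handed in; nothing more can be done
None
```

The job is handed in: I pulled the spindle to its outer stop, paused, and pushed it back to the inner stop (16.1 mm travel), then seated the cap flat on the hub with the spindle home and the gripper clear, at about 16.5 s on the robot's clock; no verdict was returned.

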